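# Press a heat sink home in a bonding jig and hold it

### The arm

A 7-joint arm with a two-finger parallel gripper is mounted at the origin on the work surface. World frame = base frame: x ahead of the robot, y to its left, z up, the work surface at z = 0. Lengths are in m, angles in rad, forces in N, time in s.
With the tool pointing down it reaches from about 0.425 to 0.925 m from the base axis. Payload 6.8 kg.
Tool frame: the origin (TCP) lies midway between the tips of the shut fingers; the grasp point (between the pads) lies r.grasp_offset behind it (r.grasp_offset is the distance from the TCP to the grasp point, in m); z points along the fingers, y is the direction in which the jaws open and shut (so a half turn about z gives the same grasp; the last joint's range is limited). The gripper opens to 85 mm and grips with 20 to 120 N. Pads are 22 mm wide; open, the fingers measure 114 mm over their backs; the gripper's body (76 mm by 85 mm) begins 54 mm behind the grasp point. The pads swing forward as they close: fully open they stand 13 mm farther back than shut.
Start: joints at [-1.263, 0.477, 0.022, 1.555, -0.011, 1.109, -0.083], TCP at [0.273, 0.618, 0.231] pointing down, gripper open.
Joint ranges: [-2.96, 2.96], [-0.34, 2.1], [-1.41, 1.46], [0.24, 2.44], [-1.37, 4.51], [0.17, 1.92], [-2.96, 2.96]. Speed limits (rad/s): [2.39, 2.39, 3.14, 3.14, 3.14, 3.14, 3.14].

### API

Orientations are given as a rotation vector (axis times angle).
In Python, from bench import r gives the robot as it stands. The module is installed in compiled form; this text tells all that it offers.
- The arm moves only by the tool send_rows, never from a script. Its argument "moves" is one flat list of numbers, 4 for each row, row after row: the shift along the tool's x, y, z in mm, then the turn about the tool's z in degrees. A call has 1 to 8 rows; each row is the pose to reach, as a shift and turn from the pose commanded when the call began, along the tool's axes at that moment; what a row does not reach only later rows make up. A row lasts 1/8 s, in which the tool goes at most 62.5 mm and 10.7 degrees, less where a joint would pass 70% of its speed; a pose out of reach is approached as far as the arm can. A call with a gripper value outside its range is refused whole. "hand" is the closure, from 0 (fully open) to 1 (shut), set as the call begins (left out, the last holds). The fingers move at their own pace and stop on an object; "newtons" is the grip in N (left out, the last holds). Time passes only in rows, so rows that repeat a pose let the fingers close. It gives the time, the measured TCP pose, the force and the opening at its end, in the units of the state.
- r.get_obs(): the state, without advancing time (a new reading comes with each control period).
- r.grab_frame(name): name is "scene" or "top" or "wrist"; returns a dict with "img" (384x512x3 uint8, red, green, blue), "mtx" (3x3 intrinsics, pixels), "D" ([k1, k2, p1, p2, k3] as OpenCV has them; the pictures are not rectified), "world_to_cam" (4x4, takes a point from world to camera coordinates). Camera axes: x right, y up, looking along -z (the intrinsics and any distortion apply to the point x, -y, -z); pixel columns grow to the right and rows downward; lengths in m; the calibration is good to about 2 mm. A picture is of the moment at which its call begins. There is no depth.
- r.hand_in(): hands the job in, once; it reports no verdict.
The state is a dict: "clock": time; "joints": joint angles; "qvel": joint speeds; "tau": joint torques, N m; "tcp_pos": TCP position; "orientation": TCP orientation; "contact_force": force on the tool from outside, world axes, zero at the start; "moment": the same for the moment, N m; "grip_width": finger opening in m.
Only numpy, scipy, OpenCV 4.12 (cv2) and the standard library are available. Lean on these libraries where they do the work, as an engineer would, in place of code of your own. Each camera call takes 0.05 s, during which the arm holds its last target.

### The job

Pull the orange-handled press tool up out of the tool holder and, with its white tip in the square socket of the silver heat sink, push the heat sink into the corner of the blue jig until it lies flat on the plate with one side flush along the white fence and one end flush against the yellow stop. Finish while still holding the tool and pressing diagonally, firmly (about ten newtons each way) towards fence, stop and plate at once; do not let go. The gripper itself must not touch the heat sink, and everything else stays where it is.

Things in the scene. Friction and masses are not known exactly. Their poses are not given: they have to be found in the camera images.
- press_tool_grip (a point): Centre of the orange handle of the press tool (upright round handle 22 mm diameter, 60 mm long, black ring near its top; under it a white shaft 10 mm diameter, 55 mm long; whole tool 115 mm, 60 g). z runs along the tool, from tip to handle; the handle's underside is 30 mm below this point, the tip 85 mm below. The tool hangs in one of the holder's three holes, handle shoulder on the holder's top; which hole varies. It must rise more than 55 mm to come free.
- press_tool_tip (a point): Centre of the flat end of the press tool's white shaft, 85 mm below the handle centre; same axes.
- press_tool: The same press tool; the origin is at its tip, z towards the handle.
- holder: Grey fixed block 50 x 180 x 58 mm (x, y, z), origin under its centre. Three 13 mm through-holes in a row along its y, at -60, 0 and +60 mm; each carries a tool of the same shape.
- blue_tool_grip (a point): Handle centre of the blue tool in the holder (same shape as the press tool, steel shaft). Leave it in place.
- black_tool_grip (a point): Handle centre of the black tool in the holder (same shape, steel shaft). Leave it in place.
- jig: Blue bonding jig fixed to the bench; origin on the bench under the jig. x points to the fence, -y to the stop. The jig differs in place and yaw each time.
- plate: The jig's blue base plate, 160 x 210 mm (x, y), its top 8 mm above the bench. Plate, fence and stop have a slippery coating (friction about 0.08). Axes and origin as the jig.
- fence: White rigid fence on the plate, 14 x 190 x 30 mm, along the jig's y. Its working face (looking to the jig's -x) is at jig x = +55 mm. The origin is 8 mm above the jig's origin, same axes.
- stop: Yellow rigid stop on the plate, 90 x 14 x 30 mm, along the jig's x, reaching from jig x = -41 mm to +49 mm. Its working face (looking to the jig's +y) is at jig y = -80 mm. Origin 8 mm above the jig's origin, same axes.
- heatsink: Silver finned heat sink 80 x 110 x 30 mm (x, y, z), about 0.4 kg, lying loose on the plate; the origin is the centre of its underside. Starts 10 to 50 mm off fence and stop, turned by up to 0.2 rad. Its +x side belongs on the fence, its -y end on the stop: it is home with its origin at jig x = +15 mm, y = -25 mm and its axes along the jig's. Its base is 10 mm thick, the fins 20 mm high.
- socket (a point): Centre of the floor of the square socket in the middle of the heat sink: 28 x 28 mm inside, 20 mm deep, solid walls, open above; the floor is 10 mm above the heat sink's underside and dark. Axes as the heat sink.
- spare_fan: Black fan 92 x 92 x 30 mm, lying on the bench. Leave it.
- meter: Grey handheld meter 160 x 78 x 36 mm, lying. Leave it.

How it is judged:
On the way:
1. the press tool is pulled out of the holder and held by the fingers (height (world z) of press_tool_tip above 0.065 m and contact force between the fingers and press_tool above 2 N), for 0.2 s.
At the end, for the whole second after the job is handed in: Fingers hold the press tool, which presses the heat sink (over 4 N) and not the jig. Heat sink at rest, flat (0.03 rad, 2 mm), within 2.5 mm and 0.035 rad of flush with fence and stop; it bears on the fence with over 3 N, stop over 2 N, plate over 8 N (own weight: about 4 N) (contact force between the fingers and press_tool above 5 N and contact force between press_tool and heatsink above 4 N and contact force between press_tool and jig below 0.5 N and contact force between heatsink and fence above 3 N and contact force between heatsink and stop above 2 N and contact force between heatsink and plate above 8 N and x of heatsink in the frame of jig between 0.0125 and 0.0175 m and y of heatsink in the frame of jig between -0.0275 and -0.0225 m and z of heatsink in the frame of jig below 0.01 m and angle between the x axis of heatsink and the x axis of jig, either way round below 0.035 rad and angle between heatsink's own z axis and vertical below 0.03 rad and linear speed of heatsink below 0.01 m/s); the arm keeps its last pose, push and grip.
It fails at once if the arm or gripper touches the heat sink (contact force between any of the arm, the fingers and heatsink above 1 N).
It fails at once if another thing on the bench or another tool is shifted by more than 20 mm (distance of any of blue_tool_grip, black_tool_grip, spare_fan, meter from where it was at the start of the episode above 0.02 m).
It also fails if it takes over 40 s, if anything falls off the work surface, if the arm or the gripper's body presses on something with over 40 N, if the wrist force passes 120 N, or if a joint passes its speed limit or range.

## Working session

There is one attempt and no reset: what is moved stays moved. The work goes in short steps, Python scripts to look and compute and a tool call to move; the robot and the scene stay as the last step left them, time stands still between calls to the robot, and variables do not carry over. Pictures are saved under pics/ and viewed, and the job is handed in when it is done.

Besides the shell and the picture viewer there is one more tool, called by a JSON object that holds its "name" and its "arguments", one argument or row to a line. send_rows: Moves the arm, as the interface text tells. Its arguments: {"type":"object","properties":{"moves":{"type":"array"},"hand":{"type":"number"},"newtons":{"type":"number"}},"required":["moves"]}

```bash
mkdir -p pics
python3 - <<'E'
from bench import r
import cv2, numpy as np, pickle
o=r.get_obs(); print(o, r.grasp_offset)
d={}
for n in("scene","top","wrist"):
    f=r.grab_frame(n); d[n]=f; cv2.imwrite(f"pics/a_{n}.png",f["img"][:,:,::-1]); print(n,f["mtx"].tolist(),f["D"],np.round(f["world_to_cam"],4).tolist())
pickle.dump(d,open("f0.pkl","wb"))
E
```

```text
{'clock': 0.0, 'joints': array([-1.2630873 ,  0.47781892,  0.02233718,  1.55643264, -0.01153221,
        1.1092989 , -0.08310544]), 'qvel': array([-0.00048852, -0.00054138, -0.00062827,  0.00060989, -0.00015669,
        0.00337705, -0.0009869 ]), 'tau': array([ 4.83109379e-04, -5.96455622e+01,  1.60869732e+00, -2.81196535e+01,
        1.25420120e-02,  9.47022869e-03,  2.35962835e-05]), 'tcp_pos': array([0.27241965, 0.61694723, 0.23032098]), 'orientation': array([-6.48393010e-01, -3.07367353e+00,  2.84242947e-03]), 'contact_force': array([ 0.62315312,  0.79069376, -0.72511654]), 'moment': array([-0.0146497 ,  0.0157531 ,  0.00621279]), 'grip_width': 0.08542530538900739} 0.0187
scene [[378.7402467508554, 0.0, 256.1676966276063], [0.0, 378.7402467508554, 190.2013736727798], [0.0, 0.0, 1.0]] [-0.05411612  0.          0.          0.          0.        ] [[0.4547, 0.8905, -0.0151, -0.1999], [-0.718, 0.3766, 0.5854, 0.3965], [0.527, -0.2553, 0.8106, -1.4787], [0.0, 0.0, 0.0, 1.0]]
top [[476.43872051897154, 0.0, 258.5122034109389], [0.0, 476.43872051897154, 202.92865371445743], [0.0, 0.0, 1.0]] [0.05282937 0.         0.         0.         0.        ] [[-0.0257, -0.9996, 0.0076, -0.0771], [0.9975, -0.0251, 0.0653, -0.56], [-0.0651, 0.0093, 0.9978, -1.3683], [0.0, 0.0, 0.0, 1.0]]
wrist [[282.74483882655414, 0.0, 252.6261867045422], [0.0, 282.74483882655414, 195.971580779401], [0.0, 0.0, 1.0]] [-0.06151445  0.          0.          0.          0.        ] [[0.4046, 0.9145, -0.0015, -0.6746], [-0.8645, 0.3819, -0.3267, 0.0411], [-0.2982, 0.1335, 0.9451, -0.3817], [0.0, 0.0, 0.0, 1.0]]
```

View pics/a_scene.png

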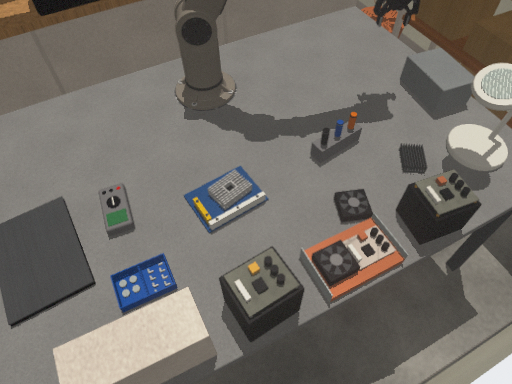

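View pics/a_top.png

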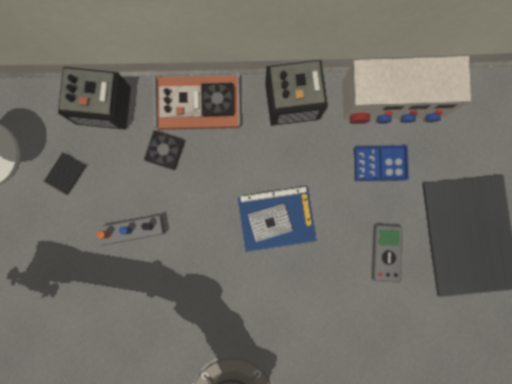

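View pics/a_wrist.png

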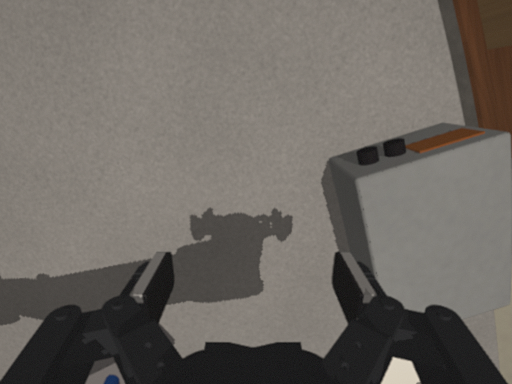

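The scene view shows the three tools at about (325–352,125), with orange on the far right, and the jig at about (226,197). In the top view the tools are at (102,235), (124,231) and (148,226). The jig is at about (277,218), with the fence on its upper (far, +x) edge, the stop on its right (−y) edge and the socket at about (270,222). Next I'll enlarge and measure.

```bash
cat > h.py <<'E'
import numpy as np, cv2, pickle
def ray(f,uv):
    p=cv2.undistortPoints(np.array(uv,float).reshape(-1,1,2),f["mtx"],np.array(f["D"],float)).reshape(-1,2)
    d=np.c_[p[:,0],-p[:,1],-np.ones(len(p))]
    T=f["world_to_cam"];R=T[:3,:3];return -R.T@T[:3,3], d@R
def onz(f,uv,z):
    c,d=ray(f,uv);return c+d*((z-c[2])/d[:,2])[:,None]
def proj(f,P):
    P=np.atleast_2d(P);T=f["world_to_cam"];q=P@T[:3,:3].T+T[:3,3];q=q*[1,-1,-1]
    return cv2.projectPoints(q,np.zeros(3),np.zeros(3),f["mtx"],np.array(f["D"],float))[0].reshape(-1,2)
def tri(fs,uvs):
    A=np.zeros((3,3));b=np.zeros(3);L=[]
    for f,uv in zip(fs,uvs):
        c,d=ray(f,[uv]);d=d[0]/np.linalg.norm(d[0]);M=np.eye(3)-np.outer(d,d);A+=M;b+=M@c;L.append((c,M))
    x=np.linalg.solve(A,b);return x,[np.linalg.norm(M@(x-c)) for c,M in L]
E
python3 - <<'E'
from h import *
d=pickle.load(open("f0.pkl","rb"))
def crop(n,x0,y0,x1,y1,s,o):
    cv2.imwrite(o,cv2.resize(d[n]["img"][y0:y1,x0:x1,::-1],None,fx=s,fy=s,interpolation=cv2.INTER_CUBIC))
crop("top",230,175,325,260,8,"pics/b1.png")
crop("scene",175,160,275,235,8,"pics/b2.png")
crop("scene",300,100,375,170,8,"pics/b3.png")
crop("top",85,205,175,255,8,"pics/b4.png")
E
```

```text
(no output)
```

View pics/b1.png

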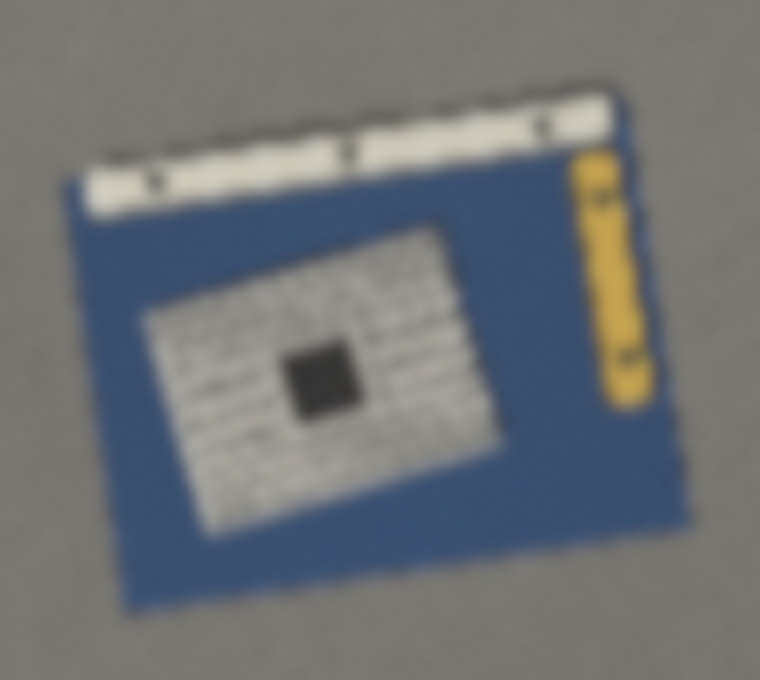

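View pics/b2.png

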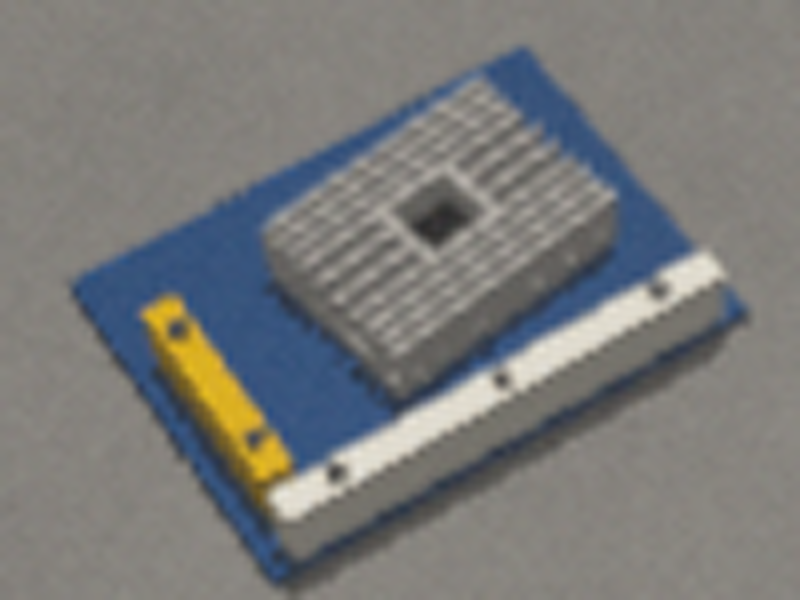

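View pics/b3.png

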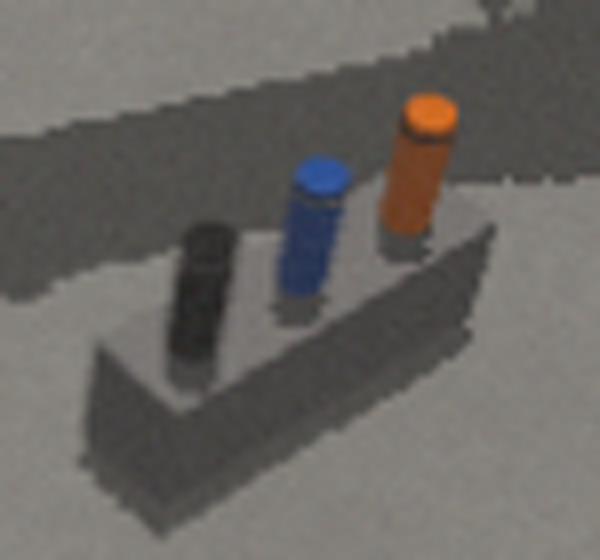

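View pics/b4.png

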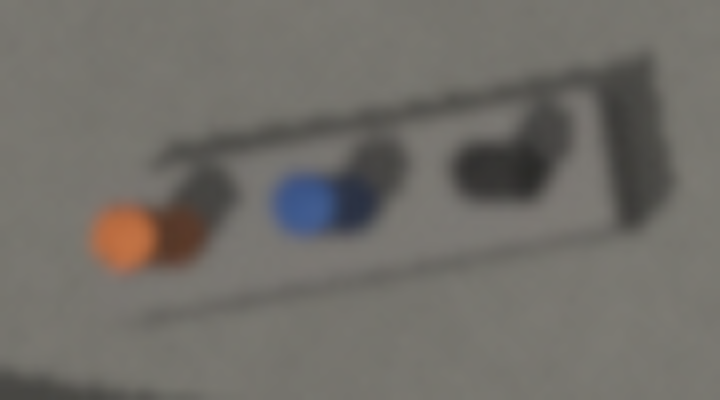

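Run:
```python
from h import *
d=pickle.load(open("f0.pkl","rb"))
def mask(f,fn,box):
    s=4;x0,y0,x1,y1=box
    im=cv2.resize(f["img"][y0:y1,x0:x1],None,fx=s,fy=s,interpolation=cv2.INTER_CUBIC)
    h=cv2.cvtColor(im,cv2.COLOR_RGB2HSV).astype(int); m=fn(h[...,0],h[...,1],h[...,2]).astype(np.uint8)
    n,l,st,c=cv2.connectedComponentsWithStats(m); k=1+np.argmax(st[1:,4])
    cnt=cv2.findContours((l==k).astype(np.uint8),cv2.RETR_EXTERNAL,cv2.CHAIN_APPROX_NONE)[0][0].reshape(-1,2)
    cv=lambda p:(np.array(p,float)+.5)/s-.5+[x0,y0]
    return cv(c[k]),cv(cnt)
T,S=d["top"],d["scene"]
for nm,f_t,f_s in [("orange",lambda h,s,v:(h<20)&(s>110)&(v>145),lambda h,s,v:(h<20)&(s>150)&(v>190)),
   ("blue",lambda h,s,v:(h>100)&(h<130)&(s>100)&(v>105),lambda h,s,v:(h>100)&(h<130)&(s>120)&(v>150))]:
    a,_=mask(T,f_t,(85,205,175,255));b,_=mask(S,f_s,(300,100,375,150))
    print(nm,a,b,onz(T,[a],.118),onz(S,[b],.118),tri([T,S],[a,b]))
def rect(f,fn,box,z,nm):
    c,cnt=mask(f,fn,box); P=onz(f,cnt,z)[:,:2]
    r=cv2.minAreaRect((P*1000).astype(np.float32)); print(nm,c,np.round(r[0],1),np.round(r[1],1),round(r[2],2)); 
    return r
for n,f,b,bs in(("top",T,(230,175,325,260),(262,210,282,232)),("scene",S,(175,160,275,235),(220,180,240,195))):
    rect(f,lambda h,s,v:(h>100)&(h<125)&(s>80),b,.008,n+" plate")
    rect(f,lambda h,s,v:(s<50)&(v>(185 if n=="top" else 205)),b,.038,n+" fence")
    rect(f,lambda h,s,v:(h>15)&(h<30)&(s>110)&(v>(100 if n=="top" else 190)),b,.038,n+" stop")
    rect(f,lambda h,s,v:(s<60)&(v<100),bs,.038,n+" socket")
    rect(f,lambda h,s,v:(s<60)&(v>115),(242,196,300,247) if n=="top" else (205,165,255,212),.038,n+" hs")
```

```text
orange [ 99.9598338  234.27216066] [353.53652263 113.65895062] [[0.47825629 0.33458781 0.118     ]] [[0.47971567 0.33450935 0.118     ]] (array([0.47843392, 0.33536766, 0.1165117 ]), [np.float64(0.0003306506062313163), np.float64(0.0003306506062313326)])
blue [122.83706897 230.07327586] [340.02958015 121.53912214] [[0.4877812 0.274203  0.118    ]] [[0.48954143 0.27500957 0.118     ]] (array([0.48817896, 0.27529359, 0.1165586 ]), [np.float64(0.000766521369333659), np.float64(0.0007665213693336758)])
top plate [276.99436248 223.30013275] [ 509.1 -143.1] [154.3 206.8] 6.91
top fence [261.15555037 195.734375  ] [577.2 -99. ] [10.4 58.6] 7.68
top stop [305.91777801 209.21917316] [ 535.4 -226.8] [88.8 15.4] 7.24
top socket [269.82707957 222.14534358] [ 500.6 -122.2] [24.2 24.2] 16.86
top hs [269.42104909 222.58523646] [ 500.2 -121.7] [ 84.9 113.4] 15.1
scene plate [216.75494534 196.94691892] [ 511.8 -143.7] [161.9 210.3] 6.98
scene fence [227.11498092 212.99284351] [ 586.5 -168.7] [12.  62.6] 6.89
scene stop [201.4759122  207.71764538] [ 534.4 -228.2] [51.3 12.8] 7.05
scene socket [229.2525436  186.33611919] [ 502.  -123.4] [23.5 23.6] 18.14
scene hs [229.28012821 186.46164336] [ 501.4 -122.8] [ 84.3 112.5] 15.08
```

Run:
```python
from h import *
d=pickle.load(open("f0.pkl","rb"))
T,S=d["top"],d["scene"]
def c(p,o): return (np.array(p,float)+.5)/8-.5+o
a=7*np.pi/180;R=np.array([[np.cos(a),-np.sin(a)],[np.sin(a),np.cos(a)]]);O=np.array([510.5,-143.4])
def show(n,f,o,p,z):
    P=onz(f,c(p,o),z)[:,:2]*1000; print(n,np.round(P,1).tolist(),"jig",np.round((P-O)@R,1).tolist())
t=[230,175];s=[175,160]
show("fenceT",T,t,[(86,172),(93,217),(612,137),(608,95)],.038)
show("stopT",T,t,[(574,158),(616,152),(652,404),(606,408)],.038)
show("plateT",T,t,[(125,612),(690,525),(64,180),(622,92)],.008)
show("fenceS",S,s,[(268,495),(710,250),(730,275),(290,520)],.038)
show("stopS",S,s,[(140,310),(175,293),(293,465),(262,490)],.038)
show("plateS",S,s,[(75,285),(525,45),(748,318),(280,585)],.008)
show("hsT",T,t,[(142,315),(432,225),(503,447),(212,537)],.038)
show("hsS",S,s,[(265,225),(485,75),(617,197),(400,350)],.038)
show("sock",T,t,[(322,380)],.038)
```

```text
fenceT [[577.7, -39.4], [561.4, -41.5], [585.5, -228.6], [600.7, -227.7]] jig [[79.3, 95.0], [62.9, 94.9], [64.1, -93.7], [79.3, -94.7]]
stopT [[578.3, -214.8], [580.1, -229.9], [489.3, -239.8], [488.3, -223.4]] jig [[58.6, -79.1], [58.5, -94.3], [-32.8, -93.1], [-31.8, -76.7]]
plateT [[419.1, -49.0], [445.4, -255.8], [577.3, -30.4], [604.6, -236.1]] jig [[-79.2, 104.8], [-78.3, -103.6], [80.1, 104.0], [82.1, -103.5]]
fenceS [[587.3, -229.0], [565.2, -39.4], [578.8, -38.1], [600.5, -226.1]] jig [[65.8, -94.4], [66.9, 96.6], [80.7, 96.2], [79.2, -93.1]]
stopS [[490.9, -240.3], [489.8, -225.8], [579.9, -216.2], [584.4, -230.1]] jig [[-31.3, -93.8], [-30.6, -79.3], [60.0, -80.7], [62.8, -95.1]]
plateS [[446.6, -254.9], [419.4, -48.3], [581.2, -31.3], [606.0, -236.1]] jig [[-77.0, -102.9], [-78.8, 105.5], [83.8, 102.6], [83.4, -103.6]]
hsT [[525.8, -58.2], [555.5, -163.0], [475.3, -186.1], [446.0, -81.3]] jig [[25.6, 82.7], [42.2, -25.0], [-40.1, -38.1], [-56.5, 69.5]]
hsS [[476.3, -183.6], [449.0, -78.3], [526.7, -59.2], [552.3, -161.5]] jig [[-38.8, -35.7], [-53.1, 72.1], [26.3, 81.6], [39.3, -23.1]]
sock [[500.9, -122.1]] jig [[-6.9, 22.3]]
```

```bash
cat >> h.py <<'E'
from scipy.spatial.transform import Rotation as Ro
def rel(o,target,yang=None):
    R=Ro.from_rotvec(o["orientation"]).as_matrix()
    print("tool xyz mm",np.round(R.T@(np.array(target)-o["tcp_pos"])*1000,1),"tooly deg",np.degrees(np.arctan2(R[1,1],R[0,1])),"z",np.round(R[:,2],4))
E
python3 - <<'E'
from h import *
from bench import r
rel(r.get_obs(),[.479,.3347,.23])
E
```

```text
tool xyz mm [-303.  -174.9    0.8] tooly deg 66.1776755046528 z [-5.0e-04 -1.3e-03 -1.0e+00]
```

{"name": "send_rows", "arguments": {
  "moves": [-50,-29,0,9.5,-101,-58,0,19,-152,-87,0,28.5,-202,-117,0,38,-253,-146,0,47.5,-303,-175,0,57,-303,-175,0,57,-303,-175,0,57],
  "hand": 0,
  "newtons": 100
}}

```text
clock: 1.15
tcp_pos: [0.4786, 0.3356, 0.2311]
orientation: [-2.035, -2.393, 0.0]
contact_force: [-1.5, 1.7, -0.2]
grip_width: 0.0854
```

Run:
```python
from h import *
from bench import r
o=r.get_obs();print(o["clock"],o["tcp_pos"]);rel(o,[.479,.3347,.062])
f=r.grab_frame("wrist");pickle.dump(f,open("w1.pkl","wb"));cv2.imwrite("pics/c1.png",f["img"][:,:,::-1])
print(proj(f,[[.479,.3347,.118],[.479,.3347,.058],[.4885,.2746,.118]]))
```

```text
1.15 [0.47862686 0.33555129 0.23109432]
tool xyz mm [ -1.    0.3 169.1] tooly deg 9.239189094736183 z [-7.e-04  3.e-04 -1.e+00]
[[253.61206578 193.82655859]
 [253.4630465  177.27446494]
 [253.32304461 249.96618043]]
```

View pics/c1.png

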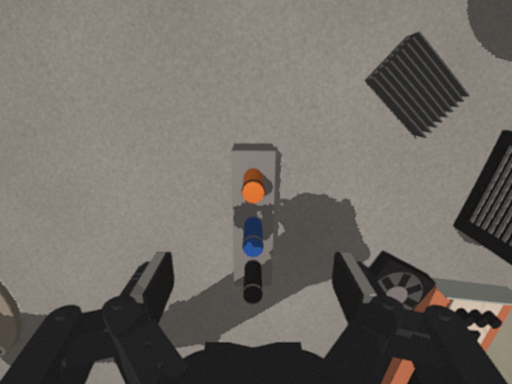

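The wrist view shows the orange handle at (253,191), centred between the fingers, within 3 px of the prediction. The blue and black tools sit in line below it, clear of the jaw direction. I'll descend and grip.

{"name": "send_rows", "arguments": {
  "moves": [0,0,50,0,0,0,100,0,0,0,140,0,0,0,160,0,0,0,168,0,0,0,168,0]
}}

```text
clock: 1.95
tcp_pos: [0.4786, 0.336, 0.0632]
orientation: [-2.034, -2.393, 0.0]
contact_force: [1.4, -0.8, 0.9]
grip_width: 0.0852
```

{"name": "send_rows", "arguments": {
  "moves": [0,0,0,0,0,0,0,0,0,0,0,0,0,0,0,0,0,0,0,0,0,0,0,0,0,0,0,0,0,0,0,0],
  "hand": 1,
  "newtons": 120
}}

```text
clock: 2.95
tcp_pos: [0.4794, 0.3352, 0.064]
orientation: [-2.037, -2.392, -0.001]
contact_force: [-1.0, -1.3, 5.4]
grip_width: 0.0198
```

{"name": "send_rows", "arguments": {
  "moves": [0,0,-20,0,0,0,-50,0,0,0,-85,0,0,0,-120,0,0,0,-150,0,0,0,-150,0]
}}

```text
clock: 3.7
tcp_pos: [0.4804, 0.3358, 0.2158]
orientation: [2.037, 2.392, 0.008]
contact_force: [-0.2, -0.7, -1.2]
grip_width: 0.0196
```

Run:
```python
from h import *
from bench import r
d={}
for n in("scene","top","wrist"):
    f=r.grab_frame(n); d[n]=f; cv2.imwrite(f"pics/d_{n}.png",f["img"][:,:,::-1])
pickle.dump(d,open("f1.pkl","wb"))
o=r.get_obs();print(o["clock"],o["tcp_pos"],o["grip_width"],o["contact_force"])
```

```text
3.85 [0.47841814 0.33455302 0.21220851] 0.019807067400538666 [-0.53063476  0.0980077  -0.7687615 ]
```

View pics/d_scene.png

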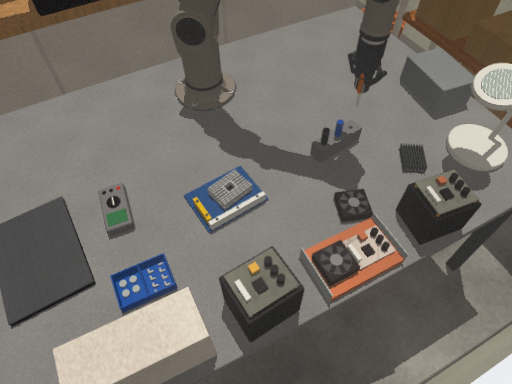

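View pics/d_wrist.png

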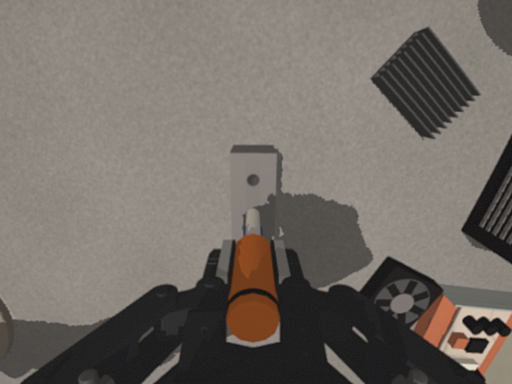

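View pics/d_top.png

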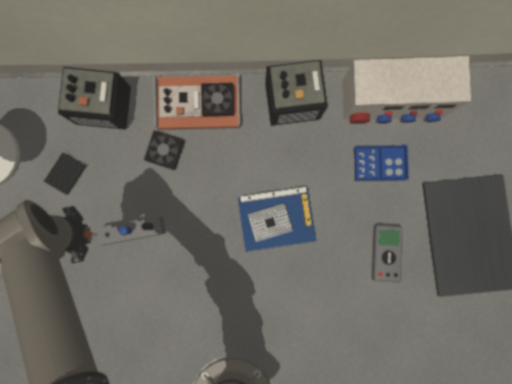

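The scene view shows the orange tool held under the gripper at (360,88), with its hole empty at (350,127) and the blue and black tools still in place. The wrist view shows the handle at (253,285) and the shaft pointing straight down. I'll carry it over the socket while turning the jaw axis towards the push diagonal.

{"name": "send_rows", "arguments": {
  "moves": [-57,-6,0,6,-114,-13,0,12,-171,-19,0,18,-228,-25,0,24,-285,-32,0,30,-342,-38,0,36,-399,-45,0,42,-456,-51,0,47]
}}

```text
clock: 4.85
tcp_pos: [0.5005, -0.1248, 0.2122]
orientation: [-2.823, -1.377, 0.003]
contact_force: [0.4, -0.3, -0.3]
grip_width: 0.0193
```

{"name": "send_rows", "arguments": {
  "moves": [0,0,0,0,0,0,20,0,0,0,50,0,0,0,70,0,0,0,80,0,0,0,80,0]
}}

```text
clock: 5.6
tcp_pos: [0.5009, -0.1228, 0.1325]
orientation: [-2.82, -1.382, 0.003]
contact_force: [-0.6, 0.3, -0.2]
grip_width: 0.0195
```

Run:
```python
from h import *
from bench import r
d={}
for n in("scene","top","wrist"):
    f=r.grab_frame(n); d[n]=f; cv2.imwrite(f"pics/e_{n}.png",f["img"][:,:,::-1])
pickle.dump(d,open("f2.pkl","wb"))
cv2.imwrite("pics/e_s.png",cv2.resize(d["scene"]["img"][120:220,170:290,::-1],None,fx=6,fy=6,interpolation=cv2.INTER_CUBIC))
o=r.get_obs();print(o["clock"],o["tcp_pos"],o["grip_width"],o["contact_force"],o["joints"]);rel(o,[.5013,-.1225,.132])
```

```text
5.75 [ 0.50201334 -0.12323256  0.13391384] 0.019586833430364315 [-0.93443048 -0.06931934 -0.64258391] [-0.37816908  0.39404222  0.62111661  2.05425294 -0.32149019  0.78644329
 -0.22342455]
tool xyz mm [ 0.1 -1.   1.9] tooly deg -37.81264352019912 z [ 0.0011  0.     -1.    ]
```

View pics/e_s.png

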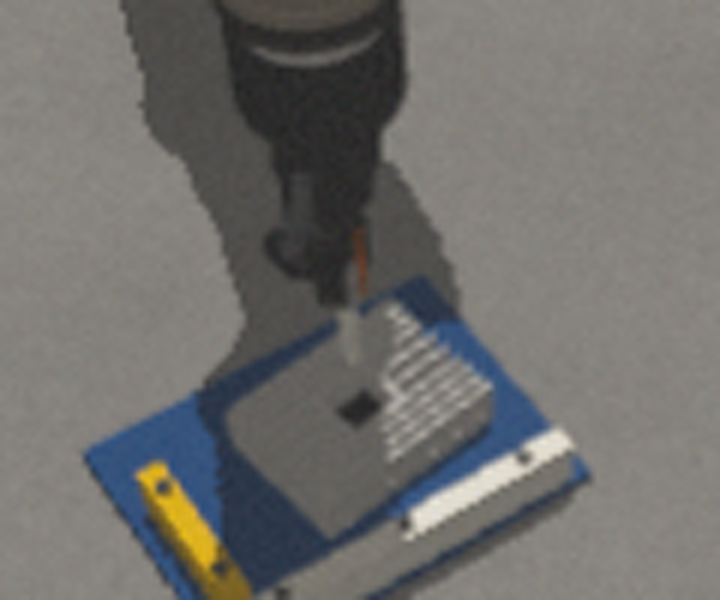

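View pics/e_wrist.png

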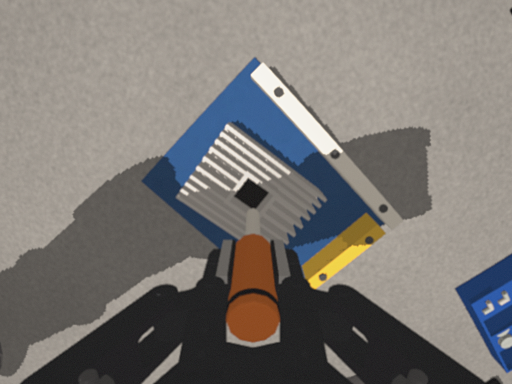

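View pics/e_top.png

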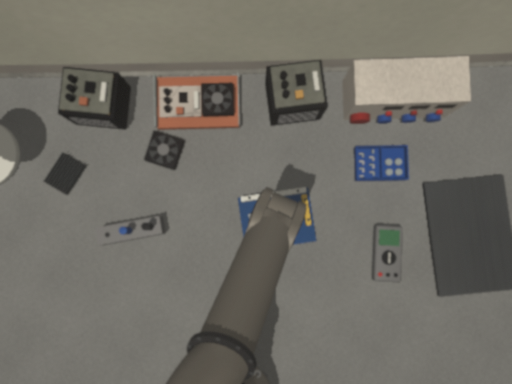

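Run:
```python
from h import *
d=pickle.load(open("f2.pkl","rb"));S,W=d["scene"],d["wrist"]
cv2.imwrite("pics/e_w2.png",cv2.resize(W["img"][170:260,200:300,::-1],None,fx=7,fy=7,interpolation=cv2.INTER_CUBIC))
for P in([.5013,-.1225,.073],[.5013,-.1225,.038]):print(proj(S,P),proj(W,P))
print(tri([S,W],[(228.5,179.8),(252.3,209)]))
```

```text
[[228.51536467 179.01922745]] [[253.09457648 213.0760319 ]]
[[229.36834284 186.02521383]] [[253.01199632 198.08551465]]
(array([ 0.50078924, -0.12185897,  0.06743301]), [np.float64(0.0009495223338656218), np.float64(0.0009495223338655444)])
```

View pics/e_w2.png

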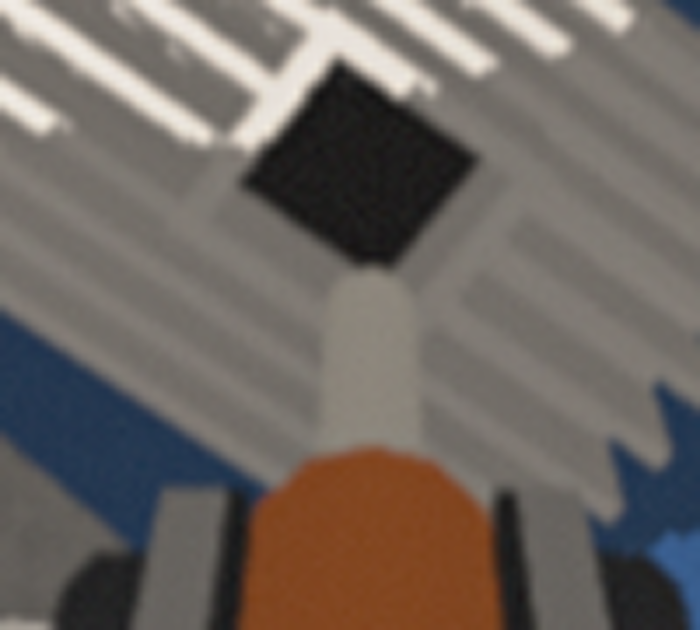

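In the wrist crop the tip end is at about (253,210) and the socket centre at about (251,194). Both sit 2–4 px above the prediction, so the relative error is only about 2 mm, against 9 mm of clearance. I'll lower the tip into the socket.

{"name": "send_rows", "arguments": {
  "moves": [1,-1,12,0,1,-1,25,0,1,-1,35,0,1,-1,44,0,1,-1,49,0,1,-1,49,0]
}}

```text
clock: 6.5
tcp_pos: [0.5011, -0.122, 0.084]
orientation: [-2.821, -1.381, 0.001]
contact_force: [-0.0, 0.1, -1.2]
grip_width: 0.0195
```

{"name": "send_rows", "arguments": {
  "moves": [0,0,1,0,0,0,2,0,0,0,3,0,0,0,3,0]
}}

```text
clock: 7.0
tcp_pos: [0.5013, -0.1218, 0.0813]
orientation: [-2.821, -1.382, -0.0]
contact_force: [0.7, 0.3, -1.1]
grip_width: 0.0195
```

Run:
```python
from h import *
from bench import r
d={}
for n in("scene","wrist"):
    f=r.grab_frame(n); d[n]=f
cv2.imwrite("pics/g_s.png",cv2.resize(d["scene"]["img"][120:220,170:290,::-1],None,fx=6,fy=6,interpolation=cv2.INTER_CUBIC))
cv2.imwrite("pics/g_w.png",d["wrist"]["img"][:,:,::-1])
F=[]
for i in range(1):
    o=r.get_obs();print(o["clock"],o["tcp_pos"],o["grip_width"],o["contact_force"],o["moment"])
```

```text
7.1 [ 0.50135654 -0.12187333  0.08134274] 0.019421675004894695 [ 1.15829133 -0.00132616 -0.48067505] [-0.05806028 -0.00902413  0.01578851]
```

View pics/g_s.png

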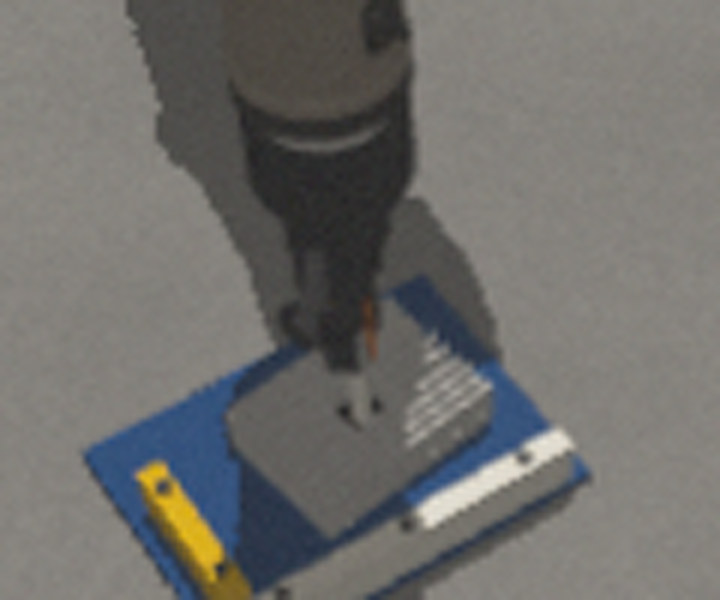

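View pics/g_w.png

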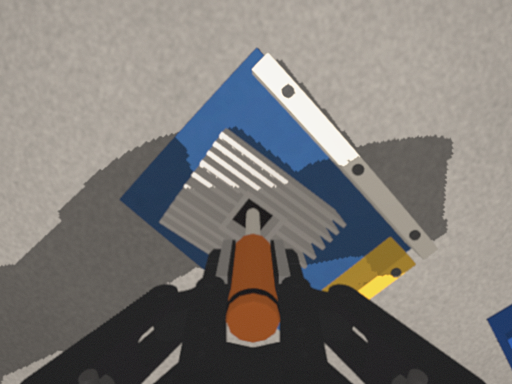

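The tip at (252,212) is inside the dark socket opening. I'll lower it to the floor in small steps.

{"name": "send_rows", "arguments": {
  "moves": [0,0,1,0,0,0,2,0,0,0,3,0,0,0,4,0,0,0,4,0]
}}

```text
clock: 7.72
tcp_pos: [0.5017, -0.1219, 0.0788]
orientation: [-2.821, -1.38, -0.002]
contact_force: [-4.6, 1.8, 19.1]
grip_width: 0.0194
```

{"name": "send_rows", "arguments": {
  "moves": [0,0,1,0,0,0,2,0,0,0,2,0]
}}

```text
clock: 8.1
tcp_pos: [0.5025, -0.1222, 0.0785]
orientation: [-2.821, -1.38, -0.005]
contact_force: [-9.4, 2.8, 38.4]
grip_width: 0.0198
```

Contact is stiff, at roughly 9 N/mm. I'll back off to a light press and begin sliding diagonally.

{"name": "send_rows", "arguments": {
  "moves": [0,0,-3,0,0,0,-3.5,0,-1,4,-3.5,0,-2,9,-3.5,0,-3,14,-3.5,0,-4,19,-3.5,0,-4,24,-3.5,0,-5,29,-3.5,0]
}}

```text
clock: 9.1
tcp_pos: [0.5214, -0.1431, 0.079]
orientation: [-2.82, -1.382, -0.0]
contact_force: [-2.4, 2.3, 8.2]
grip_width: 0.0195
```

```bash
cat > look.py <<'E'
import sys
from h import *
from bench import r
k=sys.argv[1];d={}
for n in("scene","wrist"):
    d[n]=r.grab_frame(n)
pickle.dump(d,open(f"{k}.pkl","wb"))
a=cv2.resize(d["scene"]["img"][120:245,170:290,::-1],None,fx=3,fy=3,interpolation=cv2.INTER_CUBIC)
b=d["wrist"]["img"][20:395,40:470,::-1]
b=cv2.copyMakeBorder(b,0,375-b.shape[0],0,0,cv2.BORDER_CONSTANT)
cv2.imwrite(f"pics/{k}.png",np.hstack([a,b]))
o=r.get_obs();print(o["clock"],o["tcp_pos"],o["grip_width"],o["contact_force"],o["moment"],o["orientation"])
E
python3 look.py k1
```

```text
9.2 [ 0.52187339 -0.14381871  0.07897817] 0.019889788812946244 [-0.90964525  0.97250142  5.46766054] [ 0.17046752  0.09947719 -0.02229243] [2.82143743e+00 1.38127693e+00 9.85892563e-04]
```

View pics/k1.png

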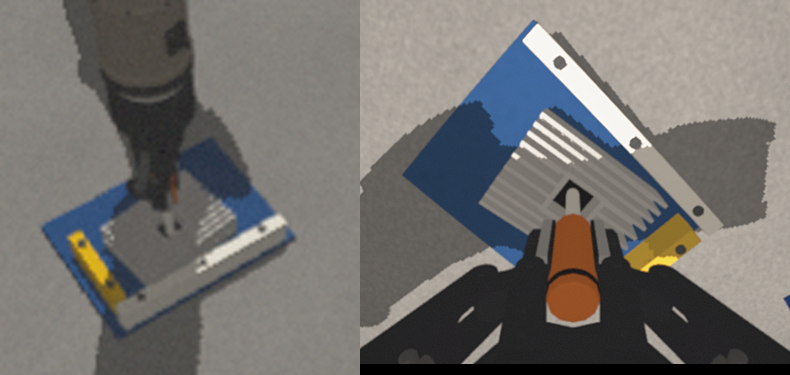

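The heat sink is sliding with the tip in its socket, and in the wrist view a gap to the fence and stop remains. I'll continue.

{"name": "send_rows", "arguments": {
  "moves": [-1,4,0,0,-2,8,0,0,-3,12,0,0,-4,16,0,0,-4,20,0,0,-5,24,0,0,-6,28,0,0,-6,28,0,0]
}}

```text
clock: 10.2
tcp_pos: [0.5398, -0.1655, 0.079]
orientation: [-2.821, -1.381, -0.0]
contact_force: [-1.8, 0.0, 8.0]
grip_width: 0.0197
```

```bash
python3 look.py k2
```

```text
10.3 [ 0.53974843 -0.16548749  0.07897101] 0.019269090731190573 [-0.95039494  0.87716773  7.234443  ] [ 0.28727837  0.35920085 -0.02527486] [-2.82110881e+00 -1.38131344e+00 -6.76709906e-05]
```

View pics/k2.png

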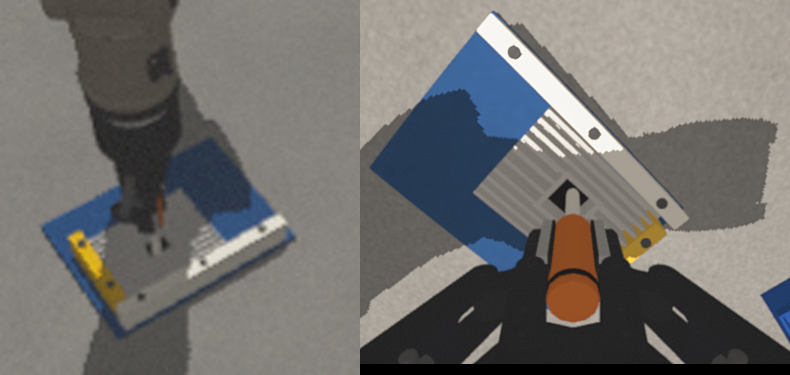

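It is almost at the fence and stop, carried by floor friction and the wall. I'll continue in smaller steps.

{"name": "send_rows", "arguments": {
  "moves": [0,2,0,0,-1,4,0,0,-1,6,0,0,-2,8,0,0,-2,8,0,0]
}}

```text
clock: 10.92
tcp_pos: [0.5443, -0.1705, 0.0789]
orientation: [-2.818, -1.381, 0.001]
contact_force: [-2.8, 4.1, 10.2]
grip_width: 0.0196
```

```bash
python3 look.py k3
```

```text
11.025 [ 0.54429686 -0.17051203  0.07891989] 0.019712460213255043 [-3.56550203  4.92599641 10.75370579] [ 1.17802958  0.89610804 -0.01532014] [-2.81808508e+00 -1.38108286e+00  5.45102664e-04]
```

View pics/k3.png

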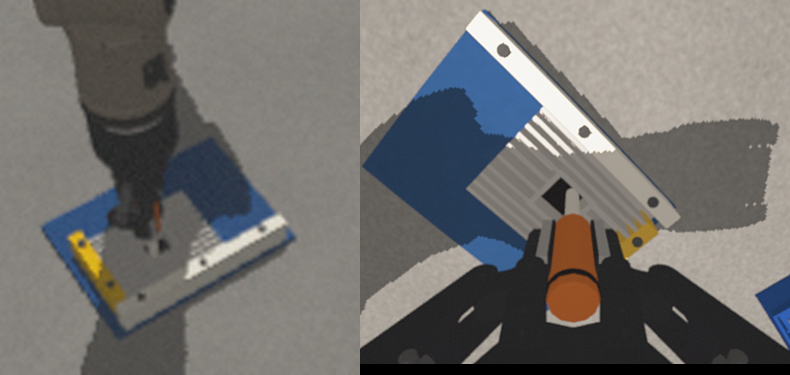

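{"name": "send_rows", "arguments": {
  "moves": [0,1,0,0,0,2,0,0,1,3,0,0,1,4,0,0,1,4,0,0]
}}

```text
clock: 11.65
tcp_pos: [0.5465, -0.1719, 0.0789]
orientation: [-2.816, -1.38, 0.004]
contact_force: [-8.2, 4.5, 16.7]
grip_width: 0.0199
```

```bash
python3 look.py k4
python3 - <<'E'
from h import *
W=pickle.load(open("k4.pkl","rb"))["wrist"]
cv2.imwrite("pics/k4w.png",cv2.resize(W["img"][100:290,120:350,::-1],None,fx=3,fy=3,interpolation=cv2.INTER_CUBIC))
E
```

```text
11.75 [ 0.54652576 -0.17189516  0.07885457] 0.01976371126547573 [-7.32639252  5.94313935 15.59402229] [ 1.55086912  2.07803966 -0.03057522] [-2.81605732 -1.37968029  0.00377896]
```

View pics/k4w.png

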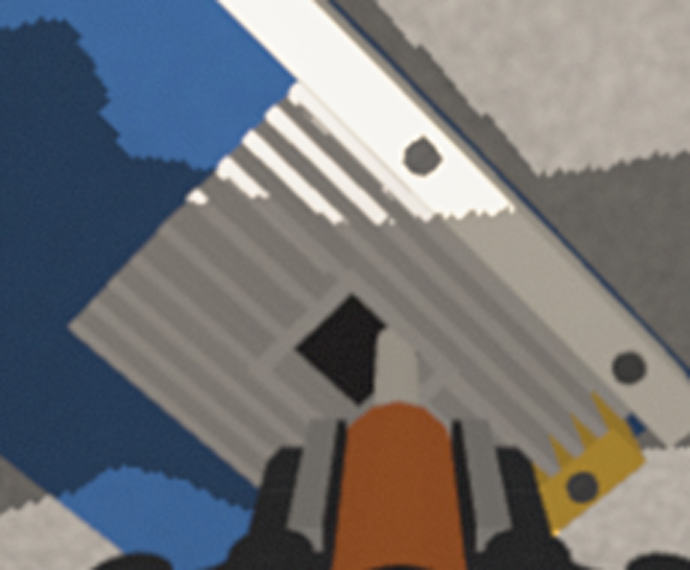

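Run:
```python
from h import *
W=pickle.load(open("k4.pkl","rb"))["wrist"]
c=lambda p:(np.array(p,float)+.5)/3-.5+[120,100]
O=np.array([520.6,-142.2]);a=np.radians(7);R=np.array([[np.cos(a),-np.sin(a)],[np.sin(a),np.cos(a)]])
for n,p in(("fence edge",[(222,3),(300,80),(500,283),(655,443)]),("hs ends",[(295,90),(70,326),(252,488)]),("plate",[]),("sockets",[(352,294),(297,348),(360,403),(390,325)]),("stop inner edge",[(598,395),(540,470)])):
    if p:
        P=onz(W,c(p),.038)[:,:2]*1000;print(n,np.round((P-O)@R,1).tolist())
```

```text
fence edge [[54.1, 53.6], [54.1, 31.4], [53.4, -31.9], [52.4, -89.4]]
hs ends [[51.8, 30.7], [-25.6, 31.3], [-27.5, -28.2]]
sockets [[27.4, -9.9], [8.6, -10.2], [8.8, -30.6], [28.2, -21.5]]
stop inner edge [[50.9, -69.4], [27.3, -75.0]]
```

View pics/k4.png

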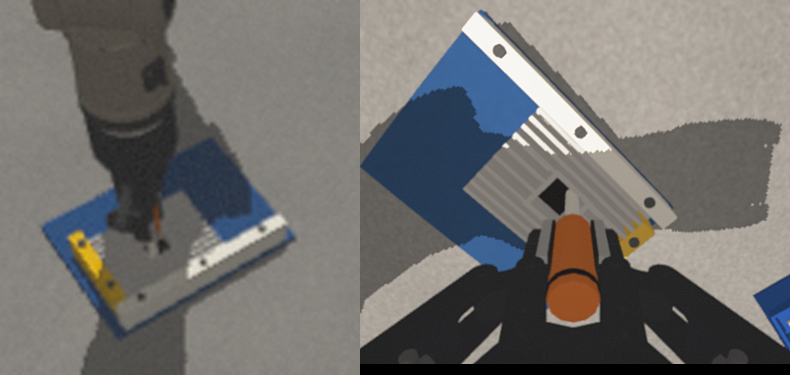

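The measured far end is at jig y ≈ 31 (home 30) and the side at jig x ≈ −26 to 54 (home −25 to 55), parallel to the fence within about 0.02 rad. Push is about 6.5 N each way. I'll raise it to about 10 N.

{"name": "send_rows", "arguments": {
  "moves": [0,1,0,0,0,2,0,0,0,3,0,0,0,3,0,0,0,3,0,0]
}}

```text
clock: 12.38
tcp_pos: [0.5485, -0.1732, 0.0789]
orientation: [-2.815, -1.379, 0.005]
contact_force: [-8.3, 6.2, 17.4]
grip_width: 0.0198
```

```bash
python3 look.py k5
python3 - <<'E'
from h import *
W=pickle.load(open("k5.pkl","rb"))["wrist"]
cv2.imwrite("pics/k5w.png",cv2.resize(W["img"][100:290,120:350,::-1],None,fx=3,fy=3,interpolation=cv2.INTER_CUBIC))
E
```

```text
12.475 [ 0.54844748 -0.17318868  0.07884878] 0.01953264978020234 [-7.53802796  6.39278032 18.52611703] [ 1.80926998  2.47733847 -0.01910923] [-2.81469256 -1.37941784  0.00452863]
```

View pics/k5w.png

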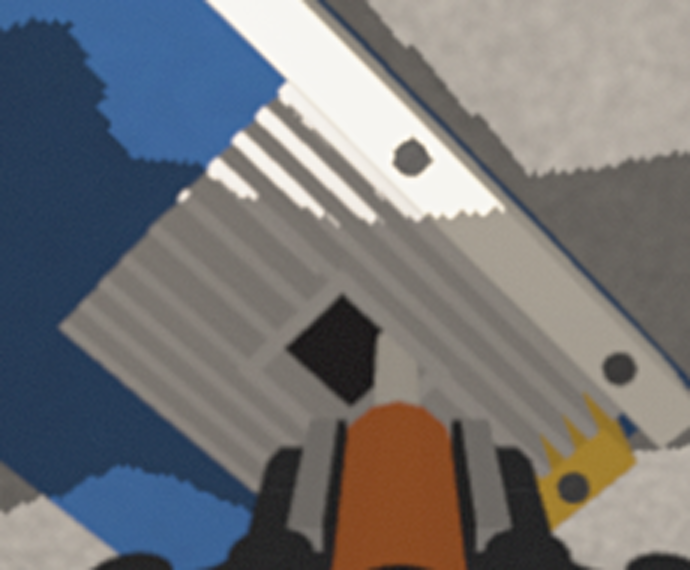

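View pics/k5.png

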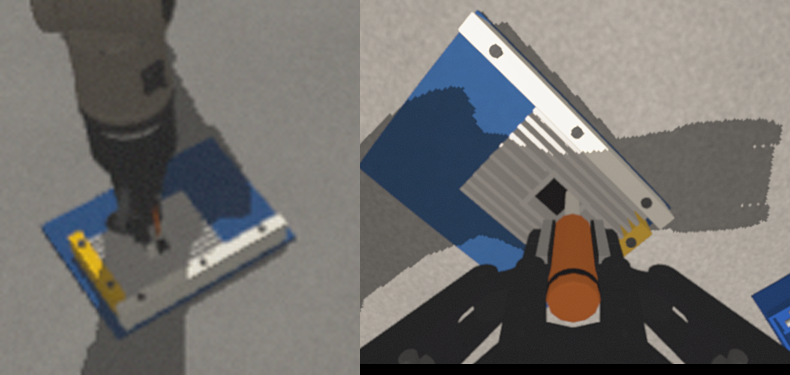

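{"name": "send_rows", "arguments": {
  "moves": [0,1,0,0,0,1.5,0,0,0,1.5,0,0,0,1.5,0,0,0,1.5,0,0,0,1.5,0,0,0,1.5,0,0,0,1.5,0,0]
}}

```text
clock: 13.48
tcp_pos: [0.5487, -0.1733, 0.0788]
orientation: [-2.812, -1.379, 0.006]
contact_force: [-11.1, 8.3, 21.6]
grip_width: 0.0197
```

{"name": "send_rows", "arguments": {
  "moves": [0,0,0,0,0,0,0,0,0,0,0,0,0,0,0,0,0,0,0,0,0,0,0,0,0,0,0,0,0,0,0,0]
}}

```text
clock: 14.48
tcp_pos: [0.5487, -0.1734, 0.0788]
orientation: [-2.813, -1.379, 0.006]
contact_force: [-10.9, 9.0, 21.9]
grip_width: 0.0193
```

```bash
python3 look.py k6
python3 - <<'E'
from h import *
d=pickle.load(open("k6.pkl","rb"));W,S=d["wrist"],d["scene"]
cv2.imwrite("pics/k6w.png",cv2.resize(W["img"][100:290,120:350,::-1],None,fx=3,fy=3,interpolation=cv2.INTER_CUBIC))
cv2.imwrite("pics/k6s.png",cv2.resize(S["img"][160:235,175:275,::-1],None,fx=8,fy=8,interpolation=cv2.INTER_CUBIC))
E
```

```text
14.575 [ 0.54872514 -0.17336417  0.07881395] 0.019802044358718643 [-10.51331621   8.49090652  21.79410529] [ 2.33503466  3.2303994  -0.01765171] [-2.81251264 -1.37864061  0.00622594]
```

View pics/k6w.png

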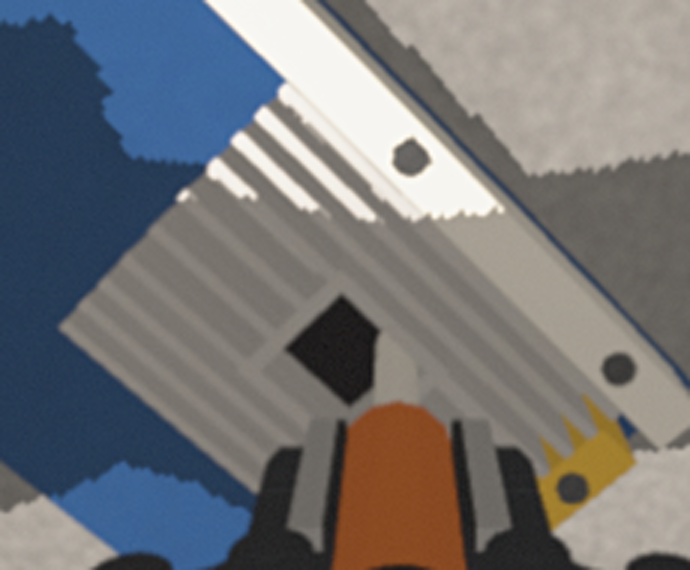

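View pics/k6s.png

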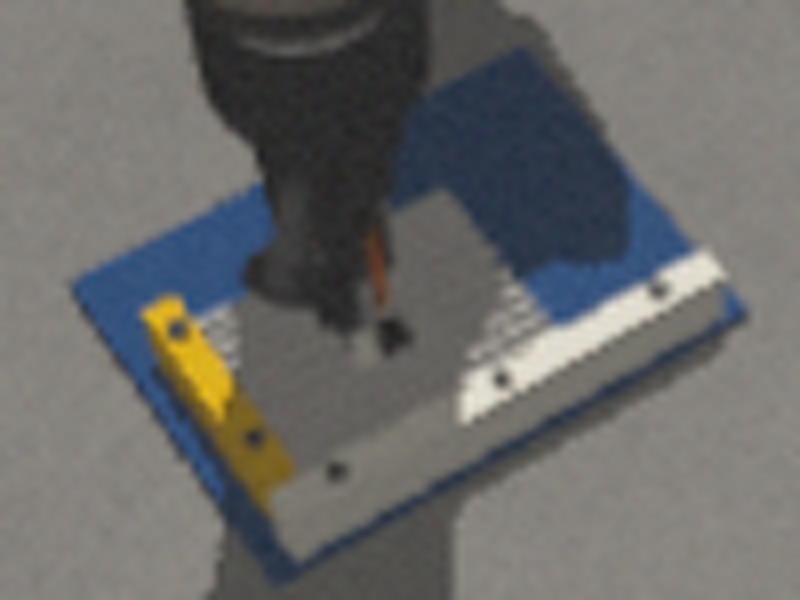

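Run:
```python
from h import *
S=pickle.load(open("k6.pkl","rb"))["scene"];W=pickle.load(open("k6.pkl","rb"))["wrist"]
O=np.array([520.6,-142.2]);a=np.radians(7);R=np.array([[np.cos(a),-np.sin(a)],[np.sin(a),np.cos(a)]])
P=onz(S,(np.array([(445,187),(550,320),(195,315)],float)+.5)/8-.5+[175,160],.038)[:,:2]*1000;print(np.round((P-O)@R,1).tolist())
c=lambda p:(np.array(p,float)+.5)/3-.5+[120,100]
P=onz(W,c([(210,3),(645,443),(285,88),(60,326),(252,498),(160,412)]),.038)[:,:2]*1000;print(np.round((P-O)@R,1).tolist())
```

```text
[[-25.3, 30.2], [49.3, 29.7], [-27.7, -77.9]]
[[54.2, 53.8], [52.6, -89.0], [52.5, 30.9], [-25.6, 31.4], [-27.9, -31.8], [-25.9, 0.1]]
```

The scene view gives the free end at y ≈ 30 (home 30) and the side at x ≈ −25 (home −25), so the sink is flush. Forces held steady for over a second at about 9.4, 9.7 and 22 N towards fence, stop and plate, so I'm handing in.

Run:
```python
from bench import r
print(r.hand_in()); o=r.get_obs();print(o["clock"],o["contact_force"],o["tcp_pos"])
```

```text
the job is handed in; nothing more can be done
None
the job is handed in; nothing more can be done
```

I handed the job in at about 14.6 s. The arm is still holding the tool and pressing the heat sink into the corner of the jig.

**What I did:** I pulled the orange-handled tool out of the holder and lowered its tip into the socket. I then slid the heat sink diagonally until it met the fence and the stop. The blue and black tools were still standing in the holder after the pull-out. I did not measure the positions of the fan and the meter.

**Last checks:**
- **Position:** in the scene camera the free end is at jig y ≈ 30 mm and the far side at jig x ≈ −25 mm, which is home for both. The wrist camera agrees within about 1–3 mm.
- **Angle:** the sink is parallel to the fence within about 0.02 rad. The limit is 0.035 rad.
- **Force:** the wrist reading was steady for over a second at about 9.4 N towards the fence, 9.7 N towards the stop and 22 N down. These are loads measured at the wrist; I could not read the contact forces on fence, stop and plate separately.

**What disagreed or went differently:**
- The wrist camera read everything 2–4 px high. I allowed for that, since the error between tip and socket was only about 2 mm.
- On first touching the socket floor, the downward force briefly reached about 38 N before I backed off.
- During the final push the gripper moved about 2 mm for little extra force, so the tool has probably tilted slightly in the grip. It held steady after that.

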